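Nest a seat runner open-down over two open-up rails

ROBOT

A 6-joint arm with a two-finger parallel gripper is mounted at the origin on the work surface. World frame = base frame: x ahead of the robot, y to its left, z up, the work surface at z = 0. Lengths are in m, angles in rad, forces in N, time in s.
With the tool pointing down it reaches from about 0.25 to 0.725 m from the base axis. Payload 4 kg.
Tool frame: the origin (TCP) lies midway between the tips of the shut fingers; the grasp point (between the pads) lies bot.pinch_z behind it (bot.pinch_z is the distance from the TCP to the grasp point, in m); z points along the fingers, y is the direction in which the jaws open and shut (so a half turn about z gives the same grasp; the last joint's range is limited). The gripper opens to 85 mm and grips with 20 to 120 N. Pads are 22 mm wide; open, the fingers measure 114 mm over their backs; the gripper's body (76 mm by 85 mm) begins 54 mm behind the grasp point. The pads swing forward as they close: fully open they stand 13 mm farther back than shut.
Start: joints at [1.196, 0.241, 0.005, 1.335, 0, 1.571], TCP at [0.183, 0.465, 0.231] pointing down, gripper open.
Joint ranges: [-2.72, 2.72], [-1.05, 1.87], [-1.09, 1.28], [-1.99, 2.15], [-1.42, 1.44], [-3.14, 3.14]. Speed limits (rad/s): [2.79, 2.79, 3.14, 3.14, 3.14, 3.14].

INTERFACE

Orientations are given as a unit quaternion [x, y, z, w].
In Python, from workcell import bot gives the robot as it stands. The module is installed in compiled form; this text tells all that it offers.
- The arm moves only by the tool move_arm, never from a script. Its argument "series" is a list that holds one entry, the list of rows, each a list of 7 numbers: the shift along the world's x, y, z in cm, then the turn, a rotation vector about the world's x, y, z in degrees, then the opening, from 0 (shut) to 1 (fully open). A call has exactly 5 rows; each row shifts and turns the pose as measured when the row begins; what a row does not reach is not made up. A row lasts 1/10 s, in which the tool goes at most 50 mm and 8.59 degrees, less where a joint would pass 70% of its speed; a pose out of reach is approached as far as the arm can. A call with a gripper value outside its range is refused whole. The fingers move at their own pace and stop on an object; the grip force is fixed at half the most. Time passes only in rows, so rows that do not move let the fingers close, or fill a call up. It gives the time, the measured TCP pose, the force and the opening at its end, in the units of the state.
- bot.get_obs(): the state, without advancing time (a new reading comes with each control period).
- bot.camera(name): name is "scene" or "side" or "wrist"; returns (picture, depth): 480x640x3 uint8, red, green, blue; 480x640 float32, m along the optical axis (not along the pixel's ray), 0 where there is no reading.
- bot.camera_info(name): a dict with "vfov" (degrees; the focal length in pixels is half the picture's height over the tangent of half this angle, whatever the lens; pixels are square), "cx", "cy" (the principal point, pixels), "cam_to_world" (4x4, takes a point from camera to world coordinates); the wrist camera has in their place "tool_from_camera" (4x4, takes a point from camera to tool coordinates, whose origin is the TCP and whose axes are the flange's). Camera axes: x right, y down, z forward; pixel columns grow to the right and rows downward; lengths in m; the calibration is good to about 2 mm. A picture is of the moment at which its call begins: read the wrist's pose just before it. camera_info takes no time and is no camera call.
- bot.job_done(): hands the job in, once; it reports no verdict.
Trained networks look in the newest picture that a camera, given by its name, has taken for a name from the list of things; names that differ only in an ending like _2 or _b are one class to them, and where a whole thing is asked for, a point or a joint stands for the part that bears it (a point fixed in the world has none). Each returns a list of dicts, best first, with "confidence" (0 to 1); they miss things now and then, are a little off and sometimes report something else, mostly with a low value. They report only what shows in the picture. A call takes as long as a camera call. They do not tell look-alikes from the thing itself.
- bot.find_in(camera, target): "at" ([x, y, z] in m, in world coordinates, good to about 4 mm: the middle of the surface that is visible of it).
The state is a dict: "clock": time; "joint_pos": joint angles; "joint_vel": joint speeds; "tau": joint torques, N m; "eef_pos": TCP position; "tool_rot": TCP orientation; "ft_force": force on the tool from outside, world axes, zero at the start; "ft_torque": the same for the moment, N m; "grip_width": finger opening in m.
Only numpy, scipy, OpenCV 4.12 (cv2) and the standard library are available. Lean on these libraries where they do the work, as an engineer would, in place of code of your own. Each camera call takes 0.05 s, during which the arm holds its last target.

TASK

Two wide aluminium seat rails lie side by side, open side up, in the packing cradle. Take the long channel that lies open side down on the bench (not the short offcut, which stays where it is) and nest it open side down over the joint between the two rails: one flange resting in the trough of each rail, running along them, ends about level with theirs. Set it down gently rather than dropping it, and let go.

Things in the scene. Friction and masses are not known exactly. Their poses are not given: they have to be found in the camera images.
- nest (a point): Middle of the fixed plywood cradle with two aluminium U rails, open side up, side by side: each 220 mm long, 86 wide, 28 high, walls 3, 4 mm apart. The point is half-way along, midway between them, at trough-floor height (15 mm above the bench); flange tops are 25 mm above it. x along the rails, y across, z up. In y the inner flanges end 5 mm, the troughs 85 mm either side of it.
- runner_mid (a point): Long loose channel to nest: aluminium, 220 mm long, 56 wide outside, 45 high, walls 3, about 0.3 kg, lying open side down on the bench. The point is its centre, half-way along and half-way up (22.5 mm above its flange edges and below its flat top). x along its length, y across, z up. Nested, the point is 22.5 mm above the trough floors.
- offcut_mid (a point): Short loose offcut of the same channel, 110 mm long, 56 wide, 45 high, open side down on the bench beside the long one, on either side of it. Not wanted: leave it alone. The point is its centre, half-way up; axes as for the long channel.
Things that resemble listed ones, but are neither listed nor needed, are in the scene too. What is shaped like the part that bears runner_mid but black, orange or purple is not meant.

How it is judged:
By the outcome, as a careful person would: the job done as asked, in the order asked, and still so for the second after the job is handed in, with the robot touching nothing.
It also fails if it takes over 32 s, if anything falls off the work surface, if the arm or the gripper's body presses on something with over 40 N, if the wrist force passes 120 N, or if a joint passes its speed limit or range.

## Working session

There is one attempt and no reset: what is moved stays moved. The work goes in short steps, Python scripts to look and compute and a tool call to move; the robot and the scene stay as the last step left them, time stands still between calls to the robot, and variables do not carry over. Pictures are saved under pics/ and viewed, and the job is handed in when it is done.

Besides the shell and the picture viewer there is one more tool, called after ">>>" as a command line: name --argument value ..., lists and objects as JSON in quotes. move_arm: Moves the arm, as the interface text tells. Its arguments: {"type":"object","properties":{"series":{"type":"array","items":{"type":"array","items":{"type":"array","items":{"type":"number"}}}}},"required":["series"]}

```bash
mkdir -p pics; cat > h.py <<'E'
import numpy as np, cv2
from workcell import bot
def K(n):
    i=bot.camera_info(n); f=240/np.tan(np.radians(i['vfov'])/2); return f,i['cx'],i['cy'],i
def save(n,fn):
    p,d=bot.camera(n); cv2.imwrite('pics/'+fn+'.png',cv2.cvtColor(p,cv2.COLOR_RGB2BGR)); np.save('pics/'+fn+'.npy',d); return p,d
def cloud(n,d):
    f,cx,cy,i=K(n); v,u=np.mgrid[:480,:640]; P=np.stack([(u-cx)*d/f,(v-cy)*d/f,d],-1)
    T=np.array(i['cam_to_world']); return P@T[:3,:3].T+T[:3,3]
E
python3 - <<'E'
from h import *
o=bot.get_obs(); print(o, bot.pinch_z)
for n in ('scene','side'):
    save(n,n+'0')
    for t in ('nest','runner_mid','offcut_mid'):
        print(n,t,[(np.round(r['at'],3).tolist(),round(r['confidence'],2)) for r in bot.find_in(n,t)])
E
```

```text
{'clock': 0.0, 'joint_pos': array([1.19598724e+00, 2.41461720e-01, 3.71952015e-03, 1.33520249e+00,
       1.31742012e-05, 1.57083430e+00]), 'joint_vel': array([ 2.61658806e-04, -8.69620074e-04,  5.61722487e-05,  2.25237832e-04,
        3.86915147e-04, -1.93445023e-04]), 'tau': array([ 1.64516950e-03, -3.72323728e+01,  2.52405113e+01,  1.70256360e-02,
        1.36767298e-04, -1.02009400e-05]), 'eef_pos': array([0.18281079, 0.46469814, 0.23038683]), 'tool_rot': array([ 1.86328069e-01,  9.82486996e-01, -1.05415082e-03, -2.06582048e-04]), 'ft_force': array([ 0.2876832 , -0.07455782,  0.87683872]), 'ft_torque': array([ 0.07507354,  0.00571919, -0.05121908]), 'grip_width': 0.08522265007866155} 0.0187
scene nest [([0.646, -0.157, 0.016], 0.93)]
scene runner_mid [([0.553, 0.109, 0.045], 0.9), ([0.345, -0.161, 0.046], 0.82), ([0.654, 0.458, 0.045], 0.7), ([0.326, 0.241, 0.046], 0.58)]
scene offcut_mid [([0.539, 0.278, 0.044], 0.91)]
side nest [([0.617, -0.178, 0.015], 0.62)]
side runner_mid [([0.336, -0.188, 0.049], 0.93), ([0.635, 0.444, 0.046], 0.91), ([0.539, 0.094, 0.043], 0.74), ([0.308, 0.226, 0.045], 0.61)]
side offcut_mid [([0.531, 0.258, 0.047], 0.73)]
```

View pics/scene0.png

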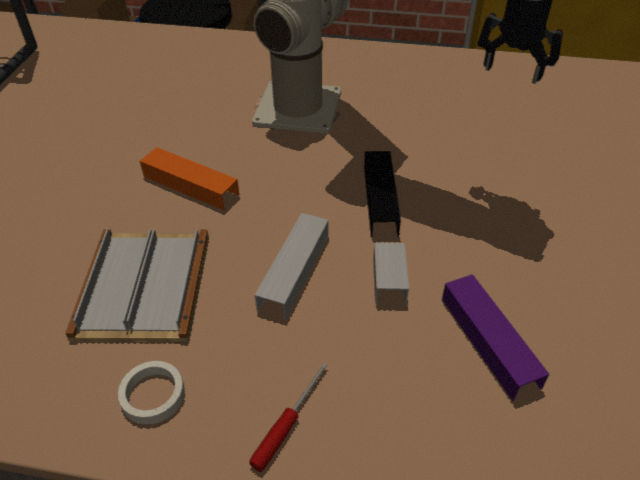

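View pics/side0.png

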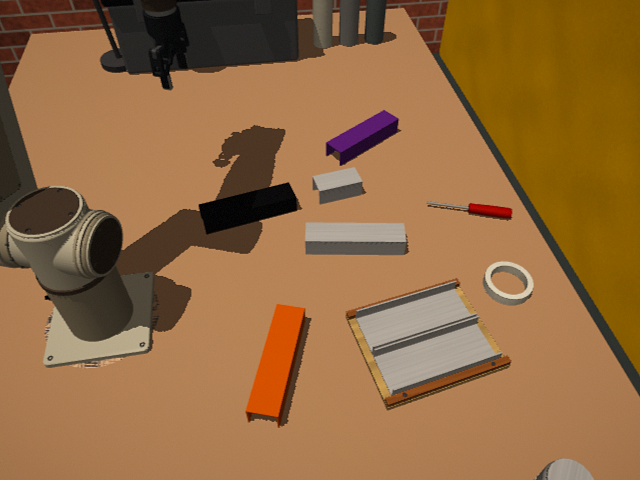

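The scene view shows the silver runner at about (295,265), the offcut at (390,275) and the cradle at (140,283). In the side view the runner is at (355,238) and the cradle at (425,340). The two cameras disagree by about 2 cm, so I'll check each against the robot base.

```bash
cat > m.py <<'E'
from h import *
def rect(c,m):
    P=c[m][:,:2]; (cx,cy),(w,h),a=cv2.minAreaRect((P*1000).astype(np.float32)); 
    b=cv2.boxPoints(((cx,cy),(w,h),a)); return (cx,cy),(w,h),a,len(P)
def zone(c,x0,x1,y0,y1,z0,z1): 
    return (c[...,0]>x0)&(c[...,0]<x1)&(c[...,1]>y0)&(c[...,1]<y1)&(c[...,2]>z0)&(c[...,2]<z1)
if __name__=='__main__':
  for n in ('scene','side'):
    d=np.load(f'pics/{n}0.npy'); c=cloud(n,d); c[d==0]=np.nan
    print(n,'bench z',np.nanmedian(c[zone(c,.3,.7,0,.4,-.02,.02)][:,2]))
    m=zone(c,.4,.7,.0,.2,.036,.055); print('runner',rect(c,m),np.median(c[m][:,2]))
    m=zone(c,.4,.7,.2,.33,.036,.055); print('offc',rect(c,m))
    m=zone(c,-.13,.13,-.13,.13,.006,.03); print('base',rect(c,m), np.median(c[m][:,2]))
    m=zone(c,.5,.8,-.3,-.03,.033,.05); print('flange tops',rect(c,m),np.median(c[m][:,2]))
    m=zone(c,.45,.8,-.33,-.03,.004,.05); print('cradle',rect(c,m))
    m=zone(c,.1,.26,.35,.55,.2,.4); P=c[m]; print('gripper',len(P),P[:,2].min() if len(P) else 0, P.mean(0) if len(P) else 0)
E
python3 m.py
```

```text
scene bench z 0.0011414868827287483
runner ((536.9534301757812, 104.45503234863281), (58.118404388427734, 224.10159301757812), 79.6329574584961, 2916) 0.045926188804674306
offc ((491.822998046875, 275.42913818359375), (194.16244506835938, 57.51081085205078), 9.778827667236328, 1717)
base ((-3.5628509521484375, -6.719474792480469), (239.18455505371094, 232.41940307617188), 88.35816955566406, 2194) 0.012904768947730683
flange tops ((620.4967041015625, -162.72996520996094), (222.3965606689453, 178.97158813476562), 9.402535438537598, 1286) 0.03927276427244736
cradle ((626.203857421875, -179.72547912597656), (298.8569030761719, 347.5797424316406), 89.99794006347656, 13243)
gripper 3491 0.24606399395872414 [0.19874036 0.46432249 0.33427972]
side bench z 0.002206464781575712
runner ((538.210693359375, 104.49177551269531), (63.345603942871094, 220.31661987304688), 79.35160827636719, 2177) 0.046622814549737934
offc ((491.19195556640625, 274.98358154296875), (192.95616149902344, 63.996551513671875), 9.826143264770508, 1021)
base ((2.3842086791992188, -0.314178466796875), (258.5641784667969, 249.25717163085938), 89.3069076538086, 4653) 0.013977134069211417
flange tops ((620.026611328125, -162.0738983154297), (221.12144470214844, 179.7400665283203), 9.190166473388672, 1533) 0.039948484192191214
cradle ((625.0850830078125, -179.97808837890625), (349.9571533203125, 299.4412536621094), 0.062411677092313766, 13938)
gripper 1984 0.24595811257749067 [0.18451808 0.44167205 0.33436074]
```

Measured directly from depth, both cameras agree: the runner is at about (0.537, 0.1045) and the nest at about (0.620, -0.162). The find_in offset only came from which surfaces were visible. Next I'll confirm the axis directions.

```bash
python3 - <<'E'
from m import *
R=[];N=[]
for n in ('scene','side'):
    d=np.load(f'pics/{n}0.npy'); c=cloud(n,d); c[d==0]=np.nan
    for nm,z in (('run',(.4,.7,.0,.2,.041,.055)),('nest',(.5,.8,-.3,-.03,.035,.05))):
        P=c[zone(c,*z)][:,:2]*1000
        best=None
        for a in np.radians(np.arange(-25,25,.25)):
            u=P@[np.cos(a),np.sin(a)]; v=P@[-np.sin(a),np.cos(a)]
            if nm=='run': s=np.ptp(np.percentile(v,[1,99]))*np.ptp(np.percentile(u,[1,99]))
            else:
                h=np.histogram(v,bins=np.arange(v.min()-1,v.max()+2,1.5))[0]; s=-(h**2).sum()
            if best is None or s<best[0]: best=(s,a,u,v)
        s,a,u,v=best
        pu=np.percentile(u,[.5,99.5]);pv=np.percentile(v,[.5,99.5])
        cu,cv_=pu.mean(),pv.mean()
        print(n,nm,'ang',np.degrees(a),'ext',np.ptp(pu),np.ptp(pv),'ctr',cu*np.cos(a)-cv_*np.sin(a),cu*np.sin(a)+cv_*np.cos(a),np.median(P,0))
        if nm=='nest': 
            h,e=np.histogram(v-cv_,bins=np.arange(-96,97,4)); print([(int(x),int(y)) for x,y in zip(e,h) if y>15])
E
```

```text
scene run ang -10.25 ext 218.80627183894507 56.671145227875115 ctr 538.6075758441862 104.31884572946332 [548.79844458 104.01614233]
scene nest ang 9.5 ext 218.24215374212383 177.45682831724216 ctr 621.1967050390377 -162.20082982053432 [ 633.05745232 -161.45950441]
[(-92, 20), (-88, 262), (-84, 16), (-8, 54), (-4, 228), (0, 113), (4, 160), (84, 192), (88, 55)]
side run ang -10.5 ext 218.15846349459633 58.74398451895354 ctr 538.0645842835143 103.74364773557325 [538.47178008 101.68807099]
side nest ang 9.5 ext 218.278435375296 177.87179030137645 ctr 619.8333404671916 -162.1958649817361 [ 615.44863832 -165.06313313]
[(-92, 71), (-88, 285), (-8, 198), (-4, 138), (0, 250), (4, 78), (80, 29), (84, 262), (88, 22)]
```

>>> move_arm --series '[[[3.5,-3.6,-1,0,0,2,1],[3.5,-3.6,-1,0,0,2,1],[3.5,-3.6,-1,0,0,2,1],[3.5,-3.6,-1,0,0,2,1],[3.5,-3.6,-1,0,0,2,1]]]'

```text
clock: 0.9
eef_pos: [0.3543, 0.2911, 0.1828]
tool_rot: [0.089, 0.996, 0.004, 0.001]
ft_force: [0.7, 1.0, 0.7]
grip_width: 0.0856
```

>>> move_arm --series '[[[3.5,-3.5,-1,0,0,0,1],[3.5,-3.5,-1,0,0,0,1],[3.5,-3.5,-1,0,0,0,1],[3.5,-3.5,-1,0,0,0,1],[3.0,-3.0,-1,0,0,0,1]]]'

```text
clock: 1.4
eef_pos: [0.5244, 0.1195, 0.1341]
tool_rot: [0.089, 0.996, 0.005, 0.003]
ft_force: [0.9, 0.9, -0.2]
grip_width: 0.0853
```

```bash
cat > st.py <<'E'
from h import *
from scipy.spatial.transform import Rotation as Ro
def err(xyz,ang):
    o=bot.get_obs(); R=Ro.from_quat(o['tool_rot'])
    a=np.radians(ang+90); y=np.array([np.cos(a),np.sin(a),0]); z=np.array([0,0,-1.]); x=np.cross(y,z)
    T=Ro.from_matrix(np.stack([x,y,z],1))
    print('t',round(o['clock'],2),'pos',np.round(o['eef_pos'],4),'d cm',np.round((np.array(xyz)-o['eef_pos'])*100,2),'rot deg',np.round(np.degrees((T*R.inv()).as_rotvec()),2),'F',np.round(o['ft_force'],1),'w',round(o['grip_width'],4),'q',np.round(o['joint_pos'],2))
E
python3 -c "
from st import *
err([.538,.104,.005],-10.4)"
```

```text
t 1.4 pos [0.5244 0.1195 0.1341] d cm [  1.36  -1.55 -12.91] rot deg [-0.56  0.38 -0.23] F [ 0.9  0.9 -0.2] w 0.0853 q [ 0.22  0.37 -0.08  1.12  0.01  0.4 ]
```

>>> move_arm --series '[[[1.4,-1.5,-2,-0.5,0.4,-0.2,1],[0,0,-2,0,0,0,1],[0,0,-1,0,0,0,1],[0,0,0,0,0,0,1],[0,0,0,0,0,0,1]]]'

```text
clock: 1.9
eef_pos: [0.5429, 0.098, 0.0812]
tool_rot: [0.095, 0.995, -0.0, 0.0]
ft_force: [-0.4, -1.3, 0.2]
grip_width: 0.0855
```

```bash
python3 -c "
from st import *
err([.538,.104,.005],-10.4)
save('wrist','w1'); save('side','s1')"
```

```text
t 1.9 pos [0.5429 0.098  0.0812] d cm [-0.49  0.6  -7.62] rot deg [0.01 0.03 0.55] F [-0.4 -1.3  0.2] w 0.0855 q [ 0.18  0.45 -0.1   1.02 -0.    0.37]
```

View pics/w1.png

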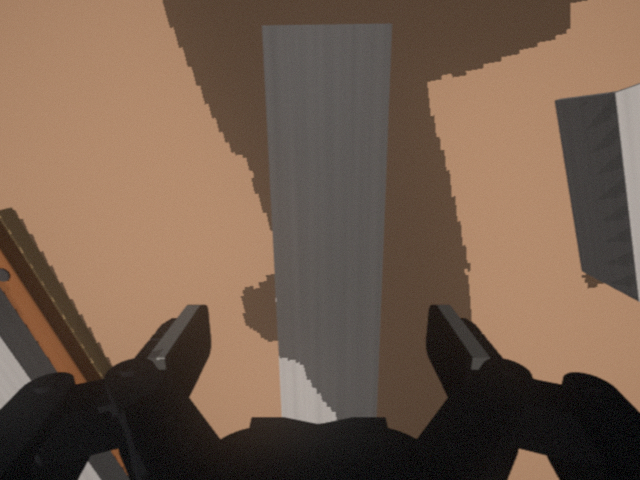

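View pics/s1.png

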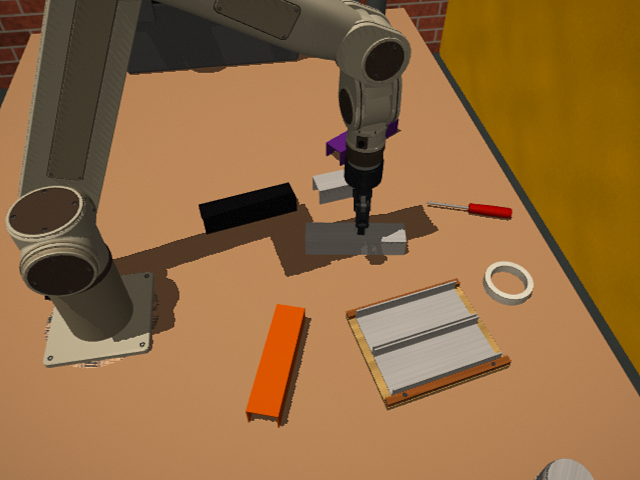

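The wrist view shows the runner at columns 275-385, between the pads at 208 and 428. The gripper sits about 6 mm off centre, which matches the computed error, so I'll correct that and descend.

>>> move_arm --series '[[[-0.5,0.6,0,0,0,0.5,1],[0,0,0,0,0,0,1],[0,0,-1.5,0,0,0,1],[0,0,-1.5,0,0,0,1],[0,0,-1,0,0,0,1]]]'

```text
clock: 2.5
eef_pos: [0.5409, 0.1083, 0.0471]
tool_rot: [0.088, 0.996, 0.002, 0.007]
ft_force: [0.0, 0.9, -0.5]
grip_width: 0.0854
```

```bash
python3 -c "
from st import *
err([.538,.104,.005],-10.4)"
```

```text
t 2.5 pos [0.5409 0.1083 0.0471] d cm [-0.29 -0.43 -4.21] rot deg [-0.15  0.8  -0.3 ] F [ 0.   0.9 -0.5] w 0.0854 q [ 0.2   0.48 -0.16  0.92 -0.    0.37]
```

>>> move_arm --series '[[[0,0,0,0,0,0,1],[-0.2,-0.3,0,-0.1,0.6,-0.2,1],[0,0,-1,0,0,0,1],[0,0,-1,0,0,0,1],[0,0,0,0,0,0,1]]]'

```text
clock: 3.0
eef_pos: [0.5389, 0.1056, 0.0264]
tool_rot: [0.089, 0.996, 0.001, 0.002]
ft_force: [0.3, -0.5, -1.0]
grip_width: 0.0852
```

```bash
python3 -c "
from st import *
err([.538,.104,.005],-10.4)"
```

```text
t 3.0 pos [0.5389 0.1056 0.0264] d cm [-0.09 -0.16 -2.14] rot deg [-0.05  0.2  -0.14] F [ 0.3 -0.5 -1. ] w 0.0852 q [ 0.19  0.51 -0.18  0.88  0.    0.37]
```

>>> move_arm --series '[[[-0.1,-0.1,-1,0,0,0,1],[0,0,-1,0,0,0,1],[0,0,0,0,0,0,1],[0,0,0,0,0,0,1],[0,0,0,0,0,0,1]]]'

```text
clock: 3.5
eef_pos: [0.5373, 0.1042, 0.0038]
tool_rot: [0.09, 0.996, 0.0, 0.001]
ft_force: [0.2, 1.3, -0.1]
grip_width: 0.0857
```

```bash
python3 -c "
from st import *
err([.538,.104,.005],-10.4)"
```

```text
t 3.5 pos [0.5373 0.1042 0.0038] d cm [ 0.07 -0.02  0.12] rot deg [-0.03  0.11 -0.12] F [ 0.2  1.3 -0.1] w 0.0857 q [ 0.19  0.53 -0.2   0.83  0.    0.37]
```

>>> move_arm --series '[[[0,0,0.1,0,0,0,0.3],[0,0,0,0,0,0,0.3],[0,0,0,0,0,0,0.3],[0,0,0,0,0,0,0.3],[0,0,0,0,0,0,0.3]]]'

```text
clock: 4.0
eef_pos: [0.5378, 0.1043, 0.0056]
tool_rot: [0.09, 0.996, 0.001, 0.002]
ft_force: [-0.1, 0.3, -1.6]
grip_width: 0.0552
```

>>> move_arm --series '[[[0,0,0,0,0,0,0],[0,0,0,0,0,0,0],[0,0,1,0,0,0,0],[0,0,1.5,0,0,0,0],[0,0,1.5,0,0,0,0]]]'

```text
clock: 4.5
eef_pos: [0.5342, 0.1037, 0.0443]
tool_rot: [0.09, 0.996, -0.001, -0.003]
ft_force: [0.6, 0.2, -2.3]
grip_width: 0.0548
```

```bash
python3 -c "
from st import *
err([.538,.104,.005],-10.4)
save('side','s2')"
```

```text
t 4.5 pos [0.5342 0.1037 0.0443] d cm [ 0.38  0.03 -3.93] rot deg [ 0.04 -0.3  -0.12] F [ 0.6  0.2 -2.3] w 0.0548 q [ 0.19  0.48 -0.16  0.93  0.    0.37]
```

View pics/s2.png

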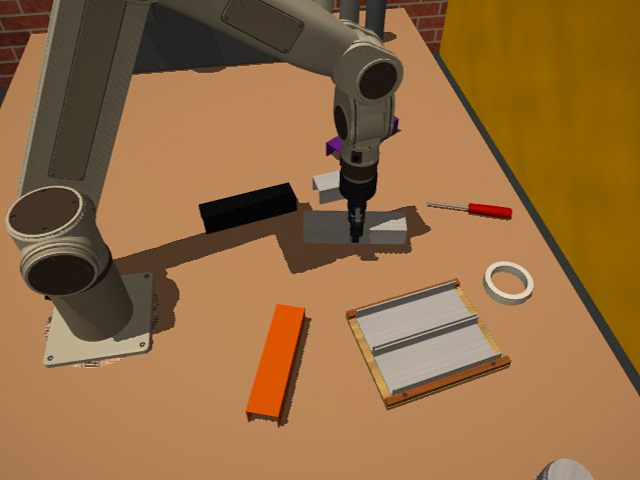

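Holding: weight about 2.7 N, width 55 mm. Now lifting and carrying.

>>> move_arm --series '[[[0.2,0,2.5,0,0.3,0,0],[0.5,-1,2,0,0,1,0],[0.8,-2.5,1.5,0,0,2,0],[0.8,-3,0,0,0,2,0],[0.8,-3,0,0,0,2,0]]]'

```text
clock: 5.05
eef_pos: [0.5662, 0.0105, 0.1107]
tool_rot: [0.022, 1.0, -0.0, -0.003]
ft_force: [-0.2, -0.0, -4.0]
grip_width: 0.055
```

```bash
python3 -c "
from st import *
err([.6205,-.1622,.11],9.4)"
```

```text
t 5.05 pos [0.5662 0.0105 0.1107] d cm [  5.43 -17.27  -0.07] rot deg [ 0.04 -0.35 11.91] F [-0.2 -0.  -4. ] w 0.055 q [ 0.02  0.45 -0.01  1.11 -0.    0.06]
```

>>> move_arm --series '[[[1,-3,0,0,0,2,0],[1,-3,0,0,0,2,0],[1,-3,0,0,0,2,0],[0.7,-2.5,0,0,0,2,0],[0.3,-1,0,0,0,0.5,0]]]'

```text
clock: 5.55
eef_pos: [0.6069, -0.1218, 0.1107]
tool_rot: [-0.054, 0.999, -0.001, -0.003]
ft_force: [-0.3, 0.7, -3.3]
grip_width: 0.0558
```

>>> move_arm --series '[[[0,0,0,0,0,0,0],[0,0,0,0,0,0,0],[0,0,0,0,0,0,0],[0,0,0,0,0,0,0],[0,0,0,0,0,0,0]]]'

```text
clock: 6.05
eef_pos: [0.6053, -0.1186, 0.1098]
tool_rot: [-0.055, 0.998, 0.001, -0.004]
ft_force: [0.2, -0.2, -2.0]
grip_width: 0.0553
```

```bash
python3 -c "
from st import *
err([.6205,-.1622,.08],9.4)"
```

```text
t 6.05 pos [ 0.6053 -0.1186  0.1098] d cm [ 1.52 -4.36 -2.98] rot deg [-0.06 -0.52  3.13] F [ 0.2 -0.2 -2. ] w 0.0553 q [-0.19  0.55  0.14  1.18 -0.   -0.3 ]
```

>>> move_arm --series '[[[0.5,-1.5,0,0,-0.5,1,0],[0.5,-1.4,0,0,0,1,0],[0.5,-1.2,-1,0,0,1,0],[0,0,-1,0,0,0,0],[0,0,0,0,0,0,0]]]'

```text
clock: 6.55
eef_pos: [0.6207, -0.1557, 0.09]
tool_rot: [-0.085, 0.996, 0.001, 0.0]
ft_force: [-1.1, 0.6, -3.5]
grip_width: 0.0553
```

```bash
python3 -c "
from st import *
err([.6205,-.1622,.08],9.4)
save('wrist','w2');save('scene','c2')"
```

```text
t 6.55 pos [ 0.6207 -0.1557  0.09  ] d cm [-0.02 -0.65 -1.  ] rot deg [-0.14  0.02 -0.34] F [-1.1  0.6 -3.5] w 0.0553 q [-0.25  0.6   0.18  1.15  0.   -0.42]
```

View pics/w2.png

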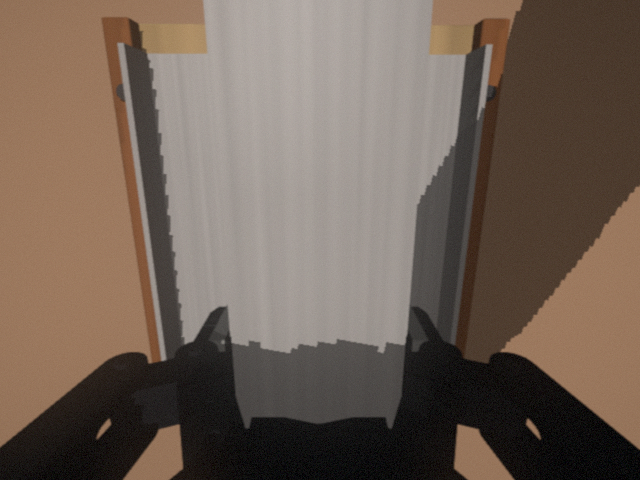

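View pics/c2.png

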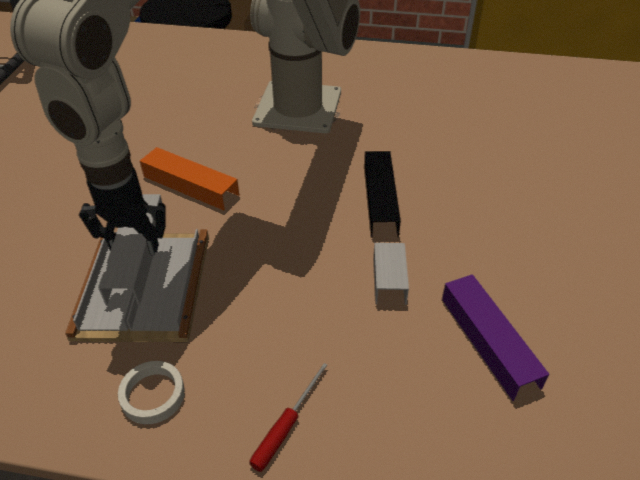

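The runner is aligned over the joint and parallel to it; the wrist view has it at columns 206-432, between the rail walls at 125 and 488. It still needs about 6 mm in -y before I lower it partway and measure again.

>>> move_arm --series '[[[0,-0.6,-1,0,0,-0.2,0],[0,0,-1,0,0,0,0],[0,0,0,0,0,0,0],[0,0,0,0,0,0,0],[0,0,0,0,0,0,0]]]'

```text
clock: 7.15
eef_pos: [0.6213, -0.1605, 0.0703]
tool_rot: [-0.084, 0.996, 0.001, 0.001]
ft_force: [0.1, 0.3, -3.1]
grip_width: 0.0554
```

```bash
cat > r.py <<'E'
from st import *
from m import zone
import sys
err([.6205,-.1622,.0205],9.4)
a=np.radians(9.4)
for n in ('side','scene'):
    p,d=save(n,n+sys.argv[1]); c=cloud(n,d); c[d==0]=np.nan
    z0,z1=float(sys.argv[2]),float(sys.argv[3])
    q=c-np.array([.6205,-.1622,0]); L=np.stack([q[...,0]*np.cos(a)+q[...,1]*np.sin(a),-q[...,0]*np.sin(a)+q[...,1]*np.cos(a),c[...,2]],-1)
    P=L[(abs(L[...,0])<.16)&(abs(L[...,1])<.045)&(L[...,2]>z0)&(L[...,2]<z1)]*1000
    e=P[abs(P[:,0])>60]
    A=np.c_[e,np.ones(len(e))][:,[0,1,3]]; k=np.linalg.lstsq(A,e[:,2],rcond=None)[0]
    print(n,len(P),'u',np.percentile(P[:,0],[.5,99.5]).round(1),'v far',np.percentile(P[P[:,0]>70][:,1],[1,99]).round(1),'v near',np.percentile(P[P[:,0]<-70][:,1],[1,99]).round(1) if (P[:,0]<-70).any() else None,'z',k[2].round(1),'slopes deg',np.degrees(k[:2]).round(2))
E
python3 r.py 3 .09 .12
```

```text
t 7.15 pos [ 0.6213 -0.1605  0.0703] d cm [-0.08 -0.17 -4.98] rot deg [-0.11  0.15 -0.25] F [ 0.1  0.3 -3.1] w 0.0554 q [-0.25  0.62  0.16  1.11  0.   -0.42]
side 3044 u [-109.   110.4] v far [-26.6  29.4] v near [-27.6  28.9] z 109.9 slopes deg [0.09 6.68]
scene 2605 u [-108.9  111.4] v far [-25.9  30.6] v near [-2.2 29.5] z 109.8 slopes deg [-0.51 -3.58]
```

>>> move_arm --series '[[[-0.1,-0.15,-1,0,0,0,0],[0,0,-1,0,0,0,0],[0,0,-1,0,0,0,0],[0,0,-0.5,0,0,0,0],[0,0,0,0,0,0,0]]]'

```text
clock: 7.75
eef_pos: [0.6203, -0.1622, 0.0325]
tool_rot: [-0.084, 0.996, 0.001, 0.002]
ft_force: [0.0, 0.2, -3.0]
grip_width: 0.0551
```

```bash
python3 -c "
from st import *
err([.6205,-.1622,.0205],9.4)"
```

```text
t 7.75 pos [ 0.6203 -0.1622  0.0325] d cm [ 0.02  0.   -1.2 ] rot deg [-0.1   0.19 -0.24] F [ 0.   0.2 -3. ] w 0.0551 q [-0.26  0.65  0.11  1.03  0.   -0.43]
```

>>> move_arm --series '[[[0,0,-0.4,0,0,0,0],[0,0,-0.3,0,0,0,0],[0,0,-0.2,0,0,0,0],[0,0,0,0,0,0,0],[0,0,0,0,0,0,0]]]'

```text
clock: 8.25
eef_pos: [0.6207, -0.1623, 0.0228]
tool_rot: [-0.084, 0.996, 0.001, 0.002]
ft_force: [0.2, 0.5, -3.6]
grip_width: 0.0553
```

>>> move_arm --series '[[[0,0,-0.1,0,0,0,0],[0,0,-0.1,0,0,0,0],[0,0,0,0,0,0,0],[0,0,0,0,0,0,0],[0,0,0,0,0,0,0]]]'

```text
clock: 8.75
eef_pos: [0.6213, -0.1624, 0.0216]
tool_rot: [-0.084, 0.996, 0.0, 0.003]
ft_force: [-0.0, -0.4, -4.0]
grip_width: 0.0554
```

>>> move_arm --series '[[[0,0,-0.1,0,0,0,0],[0,0,-0.1,0,0,0,0],[0,0,0,0,0,0,0],[0,0,0,0,0,0,0],[0,0,0,0,0,0,0]]]'

```text
clock: 9.25
eef_pos: [0.6216, -0.1625, 0.0209]
tool_rot: [-0.084, 0.996, 0.0, 0.003]
ft_force: [-0.5, 0.9, -0.6]
grip_width: 0.0555
```

```bash
python3 r.py 4 .05 .075
```

```text
t 9.25 pos [ 0.6216 -0.1625  0.0209] d cm [-0.11  0.03 -0.04] rot deg [-0.05  0.38 -0.24] F [-0.5  0.9 -0.6] w 0.0555 q [-0.26  0.67  0.1   1.    0.   -0.43]
side 2679 u [-109.1  110.2] v far [-28.6  27.6] v near [-29.6  27.1] z 61.4 slopes deg [0.07 2.3 ]
scene 2335 u [-107.2  111.3] v far [-27.9  28.6] v near [-3. 28.] z 60.6 slopes deg [ 0.   -1.49]
```

The force has unloaded to -0.6 N and the top is at about 61 mm, so it's touching down. One slight press, then release.

>>> move_arm --series '[[[0,0,-0.1,0,0,0,0],[0,0,0,0,0,0,0],[0,0,0,0,0,0,0],[0,0,0,0,0,0,0],[0,0,0,0,0,0,0]]]'

```text
clock: 9.85
eef_pos: [0.6216, -0.1625, 0.0208]
tool_rot: [-0.084, 0.996, 0.0, 0.003]
ft_force: [0.2, 1.0, 0.3]
grip_width: 0.0552
```

>>> move_arm --series '[[[0,0,0,0,0,0,0.7],[0,0,0,0,0,0,0.8],[0,0,0,0,0,0,0.9],[0,0,0,0,0,0,1],[0,0,0,0,0,0,1]]]'

```text
clock: 10.35
eef_pos: [0.6236, -0.163, 0.0217]
tool_rot: [-0.084, 0.996, -0.001, 0.006]
ft_force: [-0.1, -0.0, -0.7]
grip_width: 0.0853
```

>>> move_arm --series '[[[0,0,0,0,0,0,1],[0,0,1,0,0,0,1],[0,0,1.5,0,0,0,1],[0,0,2,0,0,0,1],[0,0,2,0,0,0,1]]]'

```text
clock: 10.85
eef_pos: [0.6208, -0.1623, 0.0866]
tool_rot: [-0.084, 0.996, 0.001, 0.002]
ft_force: [0.1, -0.8, 0.4]
grip_width: 0.0858
```

>>> move_arm --series '[[[-1,1,2,0,0,0,1],[-2,3,2,0,0,0,1],[-2,3,2,0,0,0,1],[-2,3,0,0,0,0,1],[0,0,0,0,0,0,1]]]'

```text
clock: 11.35
eef_pos: [0.5516, -0.0613, 0.1567]
tool_rot: [-0.082, 0.997, -0.001, 0.008]
ft_force: [0.2, -0.5, -0.8]
grip_width: 0.0852
```

```bash
python3 r.py 5 .05 .075
```

```text
t 11.35 pos [ 0.5516 -0.0613  0.1567] d cm [  6.89 -10.09 -13.62] rot deg [-0.    0.92 -0.06] F [ 0.2 -0.5 -0.8] w 0.0852 q [-0.11  0.38 -0.    1.18  0.   -0.28]
side 3351 u [-108.9  110. ] v far [-28.5  27.9] v near [-29.5  26.7] z 61.2 slopes deg [-0.05  2.44]
scene 3158 u [-107.3  110.6] v far [-27.6  28.5] v near [-28.5  27.7] z 60.3 slopes deg [-0.01 -1.48]
```

View pics/side5.png

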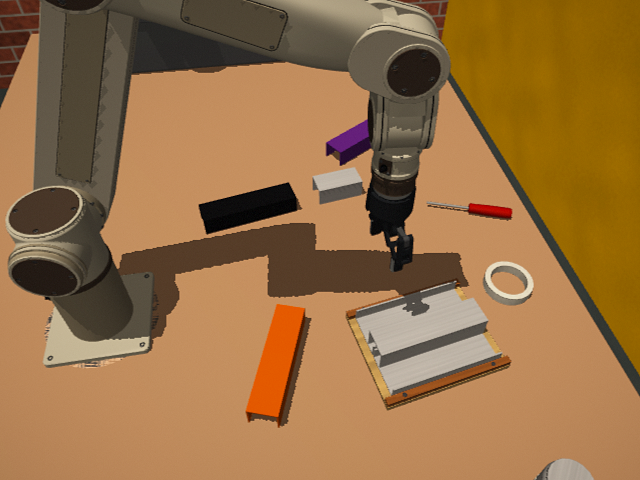

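View pics/scene5.png

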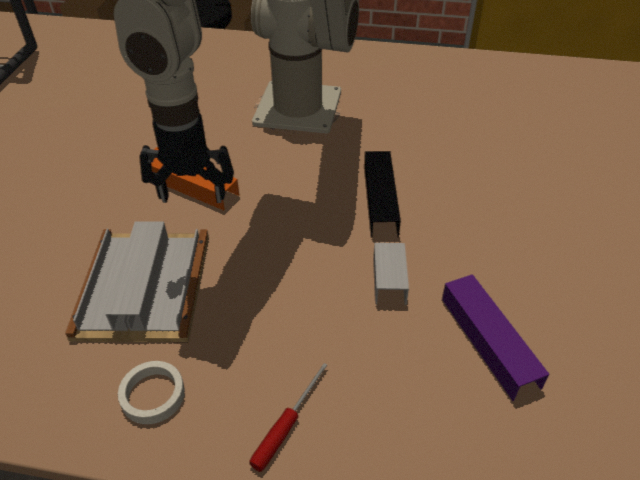

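Both views show the runner (side (425,330), scene (140,275)) seated centrally over the joint with its ends level, and the gripper clear. The offcut hasn't moved. I'm handing it in.

```bash
python3 -c "
from h import *
print(bot.job_done())"
```

```text
the job is handed in; nothing more can be done
None
```

The long channel is nested open side down over the joint between the two rails. I lowered it until the wrist force showed it touching, then let go and handed in at about 11.5 s.

**Final checks, from both cameras:**
- **Position:** the channel is centred within about 1 to 2 mm along and across the rails, and within about 0.5° of parallel.
- **Height:** its top is 60–61 mm above the bench, where 60 mm means fully seated.
- **Level:** lengthwise it is level. Crosswise, the fits gave +2.4° (side) and -1.5° (scene). They disagree in sign and shrank with the fit's height window, so I took them as measurement error rather than real tilt.
- **Surroundings:** the gripper is clear, and the offcut and other objects look untouched.

**Disagreement along the way:** at the start, `find_in` positions from the two cameras differed by about 2 cm, because each reports the middle of what it can see. I used my own depth measurements instead, which agreed to about 1 mm on the channel and the rails.

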